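# Hold the chest lid at the gauge angle

### The job

The inlaid chest is ready to have its lid stay fitted: first, with the lid still shut, swing the chest's front door open by its handle to at least 60 degrees and leave it standing open. Then raise the lid by one of its two pulls until it is in line with the steel gauge arm at the chest's side, and finish while still holding it steady there, because it falls shut if let go. Do not push the gauge arm, and leave the other things on the bench where they are.

Things in the scene. Friction and masses are not known exactly. Their poses are not given: they have to be found in the camera images.
- chest: Light wooden inlaid chest, fixed: 170 deep (x), 360 wide (y), 140 high plus lid (mm). Origin mid-underside; x points front to back (away from the robot, within 9 degrees of yaw), y left, z up. Front: fixed panel on the left half, door on the right half, outer faces 100 in front of the origin. The shut lid's top is 153 above the bench, its front edge 102 in front of the origin.
- door (a joint): Opening of the chest's front door, rad: 0 shut, grows as the free edge swings toward the robot, up to 1.7. Starts shut or ajar (up to 0.2), stays where left (light friction). 178 wide, 124 high, 15 thick (mm), hinged on a vertical line at its right-hand outer (-y) edge, so its handle is near the chest's middle.
- door_handle (a point): Grip point on the door's brass handle: vertical round bar, 10 mm diameter, centre 38 mm off the door's face, 155 mm from the hinge along the door. Point on the bar's centre line, 112 mm above the bench; bar spans 61 to 135 mm above it, with a stub to the door at each end. Can be pinched from above. Axes turn with the door: x into its face, y away from the hinge, z up.
- door_hinge (a point): Point on the door's vertical hinge line (outer right edge, on the door's outer face), 112 mm above the bench. Axes as door_handle.
- lid (a joint): Opening of the chest's lid, rad: 0 shut and level, grows as the front edge rises, up to 1.25. Board 187 deep, 364 wide, 12 thick (mm), 0.35 to 0.7 kg, on a free hinge along the chest's back top edge: it falls shut when let go.
- lid_pull (a point): Middle of the lid's left (+y) brass pull: level round bar, 10 mm diameter, 60 long, parallel to the hinge, in the lid's plane 35 in front of its front edge, a stub at each end. 222 from the hinge line, 147 above the bench when shut. An equal pull is 250 to the right (-y), above the door. Axes turn with the lid: x toward the hinge, y left along the pull, z out of the lid's top.
- gauge_tip (a point): Tip (mid height) of the gauge arm: straight steel blade 230 long, 16 high, 4 thick (mm), pivoted on the lid's hinge axis (147 above the bench) on a post at the chest's right (-y) side. Set 0.40 to 0.85 rad above level, held by friction; the lid is at the marked angle when it makes the same angle. Axes turn with the blade: x from tip to pivot, y left along the hinge, z square to the blade, up.
- glue_mid (a point): white glue bottle, 48 diameter, 120 high, standing; point at its mid height, 60 above the bench (mm). A bystander.
- tin_mid (a point): small round steel bowl, 72 across, 45 high; point 22 above the bench on its axis (mm). A bystander.
- chisel_mid (a point): screwdriver, 190 long, lying; point near its middle, 12 above its underside (mm). A bystander.
- mallet_mid (a point): hammer, 260 long, lying; point near its middle, 15 above its underside (mm). A bystander.
- smallbox_mid (a point): closed wooden box 90 x 130 x 50 high; point at its centre (mm). A bystander.
- sander_mid (a point): cork sanding block 110 x 55 x 30 high; point at its centre (mm). A bystander.
- offcut_mid (a point): dark wood offcut 200 x 35 x 18 high; point at its centre (mm). A bystander.

How it is judged:
By the outcome, as a careful person would: the job done as asked, in the order asked, and still so for the second after the job is handed in, while the arm keeps its last pose, push and grip.
It also fails if it takes over 51 s, if anything falls off the work surface, if the arm or the gripper's body presses on something with over 40 N, if the wrist force passes 120 N, or if a joint passes its speed limit or range.

### The arm

A 6-joint arm with a two-finger parallel gripper is mounted at the origin on the work surface. World frame = base frame: x ahead of the robot, y to its left, z up, the work surface at z = 0. Lengths are in m, angles in rad, forces in N, time in s.
With the tool pointing down it reaches from about 0.35 to 0.975 m from the base axis. Payload 4.9 kg.
Tool frame: the origin (TCP) lies at the very end of the fingers, on their centre line; the grasp point (between the pads) lies 19 mm behind it; x points along the fingers, z is the direction in which the jaws open and shut, and the axes are right-handed (so a half turn about x gives the same grasp; the last joint's range is limited). The gripper opens to 85 mm and grips with 20 to 120 N. Pads are 22 mm wide; open, the fingers measure 114 mm over their backs; the gripper's body (76 mm by 85 mm) begins 54 mm behind the grasp point. The pads swing forward as they close: fully open they stand 13 mm farther back than shut.
Start: joints at [1.007, 0.053, 1.613, -0, 1.476, -0.119], TCP at [0.269, 0.564, 0.231] pointing down, gripper open.
Joint ranges: [-3.01, 3.01], [-1.01, 2.22], [0.06, 2.58], [-1.02, 4.17], [0.09, 2.62], [-3.14, 3.14]. Speed limits (rad/s): [2.57, 2.57, 3.14, 3.14, 3.14, 3.14].

### API

Orientations are given as a unit quaternion [w, x, y, z].
In Python, from bench import ctrl gives the robot as it stands. Calls block until the motion is done:
- ctrl.move_pose(position, orientation): joint-space move of the TCP to a pose.
- ctrl.movel(position, rot=None, velocity=0.15): straight line of the TCP; rot=None keeps the orientation; velocity is the mean speed in m/s.
- ctrl.move_joints(angles): joint-space move.
- ctrl.set_gripper(opening): finger opening in m; the grip force is fixed at half the most; returns when the fingers have stopped.
- ctrl.dwell(seconds).
- ctrl.inverse_kinematics(position, orientation): joint angles nearest the present ones, or None.
- ctrl.state(): the state.
- ctrl.grab_frame(name): name is "scene" or "top"; returns (picture, depth): 400x640x3 uint8, red, green, blue; 400x640 float32, m along the optical axis (not along the pixel's ray), 0 where there is no reading.
- ctrl.camera_model(name): a dict with "fx", "fy", "cx", "cy" (pixels), "pose" (4x4, takes a point from camera to world coordinates). Camera axes: x right, y down, z forward; pixel columns grow to the right and rows downward; lengths in m; the calibration is good to about 2 mm. A picture is of the moment at which its call begins. camera_model takes no time and is no camera call.
A pose or a line that the arm cannot do raises ctrl.PlanningError and nothing moves.
- ctrl.hand_in(): hands the job in, once; it reports no verdict.
The state is a dict: "t": time; "joint_positions": joint angles; "joint_vel": joint speeds; "joint_efforts": joint torques, N m; "eef_pos": TCP position; "tool_rot": TCP orientation; "contact_force": force on the tool from outside, world axes, zero at the start; "wrist_torque": the same for the moment, N m; "grip_width": finger opening in m.
Only numpy, scipy, OpenCV 4.12 (cv2) and the standard library are available. Lean on these libraries where they do the work, as an engineer would, in place of code of your own. Each camera call takes 0.05 s, during which the arm holds its last target.

## Working session

There is one attempt and no reset: what is moved stays moved. The work goes in short steps, each a Python script; the robot and the scene stay as the last script left them, time stands still between calls to the robot, and variables do not carry over. Pictures are saved under pics/ and viewed, and the job is handed in when it is done.

```bash
ls; mkdir -p pics
python3 - <<'E'
from bench import ctrl
import cv2,numpy as np
print(ctrl.state())
for n in("scene","top"):
    p,d=ctrl.grab_frame(n); cv2.imwrite(f"pics/{n}0.png",p[:,:,::-1]); np.savez(f"pics/{n}0.npz",p=p,d=d)
    print(n,ctrl.camera_model(n), (d==0).mean())
E
```

```text
pics
{'t': 0.0, 'joint_positions': array([ 1.00699771e+00,  5.33622261e-02,  1.61427928e+00,  1.11704103e-05,
        1.47600329e+00, -1.19015504e-01]), 'joint_vel': array([-0.00068653, -0.00122591,  0.00131711, -0.00110069,  0.00019891,
       -0.00050632]), 'joint_efforts': array([ 4.47241136e-04, -3.93680799e+01, -3.70176065e+01, -8.76979061e-05,
        7.14158843e-03,  7.65622701e-06]), 'eef_pos': array([0.26858713, 0.56366188, 0.23006848]), 'tool_rot': array([ 0.59731083, -0.37771251,  0.5986246 ,  0.3770963 ]), 'contact_force': array([0.18140226, 0.22286536, 0.25974931]), 'wrist_torque': array([-0.0378307 , -0.02112201,  0.05275134]), 'grip_width': 0.08526787983548709}
scene {'fx': 369.2612895697158, 'fy': 369.2612895697158, 'cx': 323.1114319910079, 'cy': 200.5886631796452, 'pose': array([[-0.54148929,  0.69797566, -0.46863559,  1.12789087],
       [ 0.84052582,  0.4378675 , -0.31904294,  0.34566403],
       [-0.01748391, -0.56665865, -0.82376713,  1.02527656],
       [ 0.        ,  0.        ,  0.        ,  1.        ]])} 0.00380859375
top {'fx': 388.48342032718017, 'fy': 388.48342032718017, 'cx': 318.39293344198376, 'cy': 201.72782365251265, 'pose': array([[ 0.01421597, -0.99580721,  0.09036536,  0.50880922],
       [-0.99989272, -0.01383861,  0.00480115, -0.01247593],
       [-0.00353049, -0.09042392, -0.99589711,  1.1343431 ],
       [ 0.        ,  0.        ,  0.        ,  1.        ]])} 0.00415625
```

View pics/scene0.png

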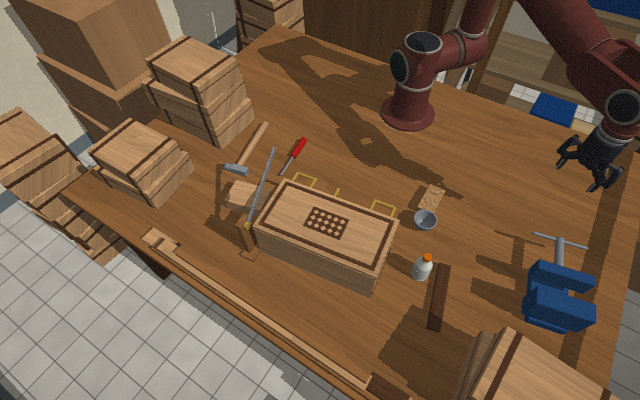

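View pics/top0.png

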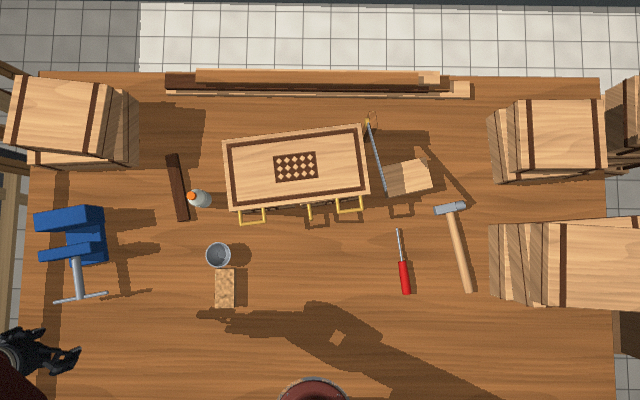

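The scene view shows the chest in the middle with its three brass fittings on the robot's side. In the top view, the left pull is near (251,217), the door handle near (312,212), the right pull near (349,205), and the gauge blade runs from about (370,120) to (385,192). I'll zoom in next.

```bash
cat > h.py <<'E'
import numpy as np,cv2
from bench import ctrl
def ray(n,u,v):
    m=ctrl.camera_model(n);P=m["pose"]
    d=P[:3,:3]@np.array([(u-m["cx"])/m["fx"],(v-m["cy"])/m["fy"],1.])
    return P[:3,3],d
def plane(n,u,v,z):
    o,d=ray(n,u,v);return o+d*(z-o[2])/d[2]
def deproj(n,u,v,dep):
    o,d=ray(n,u,v);return o+d*dep
def cloud(n,d):
    m=ctrl.camera_model(n);P=m["pose"]
    v,u=np.mgrid[0:400,0:640]
    c=np.stack([(u-m["cx"])/m["fx"]*d,(v-m["cy"])/m["fy"]*d,d],-1)
    return c@P[:3,:3].T+P[:3,3]
def proj(n,p):
    m=ctrl.camera_model(n);P=m["pose"]
    c=P[:3,:3].T@(np.asarray(p)-P[:3,3]);return c[0]/c[2]*m["fx"]+m["cx"],c[1]/c[2]*m["fy"]+m["cy"]
E
python3 - <<'E'
from h import *
a=np.load("pics/top0.npz");p=a["p"][:,:,::-1];d=a["d"]
cv2.imwrite("pics/top0z.png",cv2.resize(p[105:245,215:415],None,fx=4,fy=4,interpolation=cv2.INTER_NEAREST))
b=np.load("pics/scene0.npz");q=b["p"][:,:,::-1]
cv2.imwrite("pics/scene0z.png",cv2.resize(q[135:295,225:425],None,fx=4,fy=3.75,interpolation=cv2.INTER_NEAREST)[:600])
# lid plane
X=cloud("top",d)
m=(abs(X[...,2]-.153)<.006)
n,l,s,c=cv2.connectedComponentsWithStats(m.astype(np.uint8))
for i in range(1,n):
    if s[i,4]>100: print(s[i],c[i])
    if s[i,4]>3000:
        r=cv2.minAreaRect(np.argwhere(l==i)[:,::-1].astype(np.float32)); 
        for k in cv2.boxPoints(r): print(k,plane("top",*k,.153))
hsv=cv2.cvtColor(p,cv2.COLOR_BGR2HSV)
by=cv2.inRange(hsv,(20,130,90),(32,255,255))
n,l,s,c=cv2.connectedComponentsWithStats(by)
for i in range(1,n):
    if s[i,4]>5: print("brass",s[i],c[i])
E
```

```text
[ 96  87  20  69 185] [107.48108108 121.44324324]
[515 100  18  70 335] [520.94029851 136.79701493]
[553 103  26  26 145] [565.29655172 115.37931034]
[  221   123   150   103 10572] [295.31640182 168.38828982]
[219.64825 139.66382] [0.75484899 0.248899   0.153     ]
[361.57343 122.06067] [ 0.80605663 -0.11635712  0.153     ]
[372.39667 209.3229 ] [ 0.5804547  -0.14467716  0.153     ]
[230.4715  226.92606] [0.53092397 0.21321082 0.153     ]
[530 135  70  34 484] [560.75       156.37190083]
[514 224  11  80 192] [518.77083333 263.11979167]
brass [359 195   3  14  18] [360.05555556 201.5       ]
brass [335 198   5  15  21] [336.80952381 205.52380952]
brass [308 205   3  14  16] [308.6875 211.875 ]
brass [261 208   3  14  18] [262.33333333 214.16666667]
brass [238 211   4  15  22] [239.22727273 218.13636364]
```

```bash
sleep 1; ls pics
```

```text
scene0.npz
scene0.png
scene0z.png
top0.npz
top0.png
top0z.png
```

View pics/top0z.png

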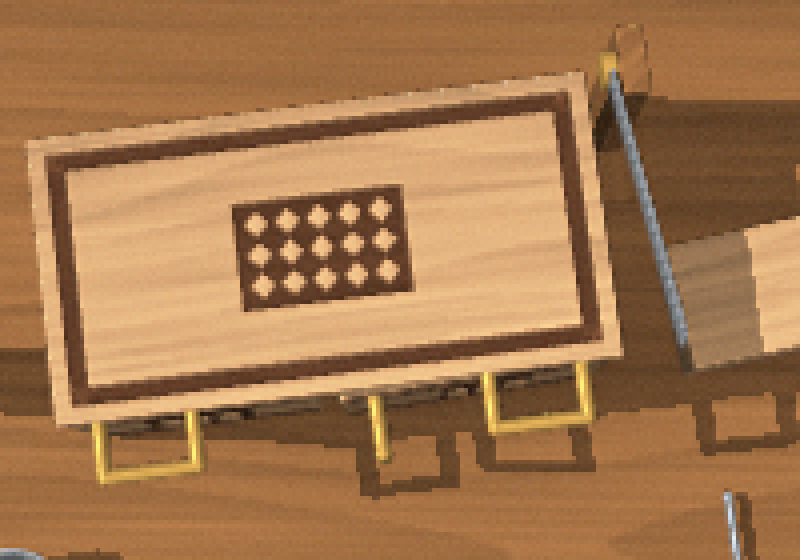

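View pics/scene0z.png

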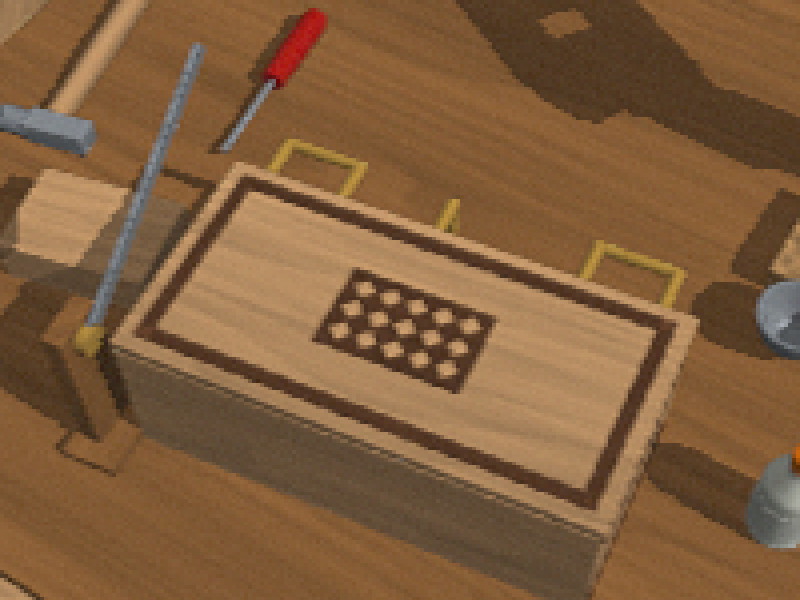

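The zoomed top view puts the lid corners at full-picture pixels of about (221,140), (361,123), (370,193.5) and (229,212). The door handle's outer end is at (311,219) and the gauge tip at (387,197), which is (274.5,147) in the scene view. Now I'll fit the chest frame, door angle and gauge angle.

Run:
```python
from h import *
a=np.load("pics/top0.npz");p=a["p"][:,:,::-1];d=a["d"]
X=cloud("top",d)
m=(abs(X[...,2]-.153)<.008).astype(np.uint8)
m=cv2.morphologyEx(m,cv2.MORPH_OPEN,np.ones((9,9)))
m[:, :215]=0;m[:,400:]=0
c=max(cv2.findContours(m,cv2.RETR_EXTERNAL,cv2.CHAIN_APPROX_NONE)[0],key=len)[:,0]
W=np.array([plane("top",*k,.153)[:2] for k in c])
r=cv2.minAreaRect((W*1000).astype(np.float32));print("rect",r)
# manual corners
man=[(221.25,140.5),(360.75,123.25),(370.25,193.5),(229.25,211.75)]
C=np.array([plane("top",u-.5,v-.5,.153) for u,v in man]);print(C)
yl=(C[0]+C[3]-C[1]-C[2])/2; print("width",np.linalg.norm(yl),"depth",np.linalg.norm(C[0]+C[1]-C[2]-C[3])/2)
yaw=np.arctan2(-yl[0],yl[1]);e=(C[0]+C[1]-C[2]-C[3])/2;print("yaw y",yaw,"yaw x",np.arctan2(e[1],e[0]), C.mean(0), X[m>0][:,2].mean())
# depth on lid mask
A=X[m>0];print(A.mean(0))
# pulls ends
for u,v in [(239.75,224.9),(265,222.2),(338,211.9),(362.2,210)]: print("pull",plane("top",u-.5,v-.5,.147))
print("handle top", plane("top",311-.5,219.5-.5,.135),plane("top",309-.5,206,.135))
# gauge
def tri(a,b):
    o1,d1=ray("top",*a);o2,d2=ray("scene",*b)
    s=np.linalg.lstsq(np.stack([d1,-d2],1),o2-o1,rcond=None)[0]
    P,Q=o1+d1*s[0],o2+d2*s[1];return (P+Q)/2,np.linalg.norm(P-Q)
print("tip",tri((386.5,196.5),(274,147.2)))
for v in range(125,199,6):
    row=p[v,362:395].astype(int); 
    z=X[v,362:395,2]; k=np.argmax(z*(X[v,362:395,1]<-.125)); print(v,362+k,X[v,362+k])
```

```text
rect ((687.708251953125, 52.820037841796875), (187.46656799316406, 363.21588134765625), 7.987155914306641)
[[ 0.75400483  0.24602573  0.153     ]
 [ 0.8041897  -0.11294773  0.153     ]
 [ 0.62192884 -0.13788857  0.153     ]
 [ 0.57048309  0.21894949  0.153     ]]
width 0.36149512925392385 depth 0.1847313502318412
yaw y 0.14103694572603834 yaw x 0.14126049554101774 [0.68765161 0.05353473 0.153     ] 0.15319785545619
[0.68816015 0.05394962 0.15319786]
pull [0.53777772 0.1924965  0.147     ]
pull [0.5455345  0.12851003 0.147     ]
pull [ 0.57435207 -0.05670596  0.147     ]
pull [ 0.58006051 -0.11826442  0.147     ]
handle top [0.55458861 0.01201275 0.135     ] [0.58806316 0.0177126  0.135     ]
tip (array([ 0.60546758, -0.16731922,  0.25131749]), np.float64(0.008707458679126858))
125 376 [ 0.79425278 -0.15140806  0.16832981]
131 371 [ 0.77559364 -0.13737194  0.17880066]
137 372 [ 0.75773556 -0.13862243  0.18843588]
143 374 [ 0.73921377 -0.14167776  0.20231206]
149 375 [ 0.72170752 -0.14251685  0.21375455]
155 377 [ 0.70469326 -0.1456985   0.22494718]
161 379 [ 0.68806065 -0.14873857  0.2362114 ]
167 380 [ 0.67194035 -0.14946306  0.24667501]
173 382 [ 0.65630864 -0.15248927  0.25661896]
179 383 [ 0.6407857  -0.15292142  0.26795568]
185 385 [ 0.62587041 -0.15572819  0.2779554 ]
191 365 [ 0.626631   -0.12557374  0.15504768]
197 363 [ 0.62233979 -0.13224926  0.04915738]
```

```bash
cat >> h.py <<'E'
yaw=.140
ex=np.array([np.cos(yaw),np.sin(yaw),0]);ey=np.array([-np.sin(yaw),np.cos(yaw),0]);ez=np.array([0,0,1.])
O=np.array([.6961,.0542,0])
def w(x,y,z):return O+x*ex+y*ey+z*ez
def loc(X):
    D=np.asarray(X)-O;return np.stack([D@ex,D@ey,D[...,2]],-1)
from scipy.spatial.transform import Rotation as R
def quat(x,z):
    M=np.stack([x,np.cross(z,x),z],1);q=R.from_matrix(M).as_quat();return q[[3,0,1,2]]
def say(t=""):
    s=ctrl.state();print(t,"t%.2f"%s["t"],s["eef_pos"].round(4),"F",s["contact_force"].round(1),"g%.4f"%s["grip_width"],s["joint_positions"].round(2));return s
E
python3 - <<'E'
from h import *
for n in("top","scene"):
    a=np.load(f"pics/{n}0.npz");X=cloud(n,a["d"]);L=loc(X)
    m=(L[...,1]<-.188)&(L[...,1]>-.225)&(L[...,2]>.165)&(L[...,2]<.31)&(L[...,0]<.06)&(L[...,0]>-.17)
    P=L[m];ln=cv2.fitLine(P[:,[0,2]].astype(np.float32),cv2.DIST_HUBER,0,.01,.01).ravel()
    print(n,m.sum(),"ang",np.arctan2(ln[1],-ln[0])%np.pi,"y",P[:,1].mean(),P[:,1].std(),"range x",P[:,0].min(),"zmax",P[:,2].max(),"z at x=.085",ln[3]+(0.085-ln[2])*ln[1]/ln[0])
    # handle
    m=(abs(L[...,1]+.03)<.04)&(L[...,2]>.115)&(L[...,2]<.142)&(L[...,0]<-.112)&(L[...,0]>-.17)
    print("handle",m.sum(),L[m].mean(0),L[m][:,0].min(),L[m][:,1].min(),L[m][:,1].max())
    for s in(.125,-.125):
        m=(abs(L[...,1]-s)<.04)&(L[...,2]>.135)&(L[...,2]<.16)&(L[...,0]<-.128)&(L[...,0]>-.17);print("pull",m.sum(),L[m].mean(0))
# model projections to verify
for nm,p in dict(hshut=w(-.143,-.025,.135),gt=w(.085-.23*np.cos(.58),-.2,.147+.23*np.sin(.58)),lp=w(-.137,.125,.147)).items(): print(nm,proj("top",p),proj("scene",p))
for nm,(u,v),z in [("glue",(199,198),.06),("tin",(218,255),.022),("sd tip",(398,230),.01),("sd end",(405,293),.012),("box c",(386,192),.05),("mallet",(440,208),.02)]: print(nm,plane("top",u,v,z),loc(plane("top",u,v,z)))
E
```

```text
top 188 ang 0.5700915 y -0.19813436887759348 0.0013123797057503516 range x -0.10938062540781181 zmax 0.2829317821287982 z at x=.085 0.15744686
handle 51 [-0.12989371 -0.02218894  0.13347931] -0.14606248223843785 -0.02706766329226521 -0.016797787071638554
pull 118 [-0.13586843  0.1244507   0.15050821]
pull 115 [-0.13595088 -0.12537576  0.15108036]
scene 243 ang 0.5749819 y -0.19700491302259812 0.0012685839813273954 range x -0.10941364166487215 zmax 0.2781630130725359 z at x=.085 0.15231165
handle 33 [-0.12924726 -0.02005625  0.13191333] -0.1436434990378224 -0.02592107775193899 -0.015946634444686192
pull 84 [-0.13421483  0.12681899  0.14911469]
pull 71 [-0.13451229 -0.12326525  0.14930305]
hshut (np.float64(311.50127643003475), np.float64(217.69324723416833)) (np.float64(336.978664052704), np.float64(187.08933405917432))
gt (np.float64(386.02698118682093), np.float64(188.9561105862991)) (np.float64(274.3668919688449), np.float64(145.99481645937257))
lp (np.float64(252.5394030945684), np.float64(222.53057745695207)) (np.float64(384.2553769487107), np.float64(203.2593212321509))
glue [0.61209023 0.32501185 0.06      ] [-0.04539788  0.27988521  0.06      ]
tin [0.45375214 0.27604702 0.022     ] [-0.2090195   0.25349444  0.022     ]
sd tip [ 0.53212971 -0.23786152  0.01      ] [-0.20312118 -0.26632307  0.01      ]
sd end [ 0.35397992 -0.25654481  0.012     ] [-0.38213507 -0.25996398  0.012     ]
box c [ 0.6372565  -0.19663955  0.05      ] [-0.09327071 -0.24017413  0.05      ]
mallet [ 0.59668527 -0.3566898   0.02      ] [-0.15577889 -0.39299702  0.02      ]
```

Estimates: gauge angle is about 0.572 rad (0.570 from the top view, 0.575 from the scene view). The door is within about 0.02 rad of shut, with the handle at chest-frame (-138, -22) mm. Next is reachability for the door swing.

```bash
cat >> h.py <<'E'
HY=-.178
def rz(v,t):return R.from_rotvec([0,0,t]).apply(v)
def handle(th,z,hinge=None):
    h=w(-.1,HY,0) if hinge is None else hinge
    return h+rz(.155*ey-.038*ex,th)+np.array([0,0,z])
def doorq(th,s=1):return quat(-ez,rz(s*ey,th))
E
python3 - <<'E'
from h import *
for s in(1,-1):
    for th in(0,.3,.6,.9,1.2):
        j=ctrl.inverse_kinematics(handle(th,.099),doorq(th,s));print(s,th,handle(th,.099).round(3),None if j is None else np.round(j,2))
# lid
for p in(.5,.7,.8,1.0):
  for s in(1,-1):
    for th in(0,.57):
        a=p+th;x=np.cos(a)*ex-np.sin(a)*ez;z=s*(np.sin(a)*ex+np.cos(a)*ez)
        b=w(.085-.222*np.cos(th),.125,.147+.222*np.sin(th))
        j=ctrl.inverse_kinematics(b+.017*x,quat(x,z));print(p,s,th,None if j is None else np.round(j,2))
E
```

```text
1 0 [0.563 0.012 0.099] [-0.11  0.02  1.87 -0.    1.25 -1.82]
1 0.3 [ 0.522 -0.012  0.099] [-0.17 -0.07  1.97 -0.    1.25 -2.18]
1 0.6 [ 0.489 -0.047  0.099] [-0.25 -0.15  2.04 -0.    1.25 -2.56]
1 0.9 [ 0.469 -0.09   0.099] [-0.35 -0.19  2.07 -0.    1.26 -2.96]
1 1.2 [ 0.462 -0.138  0.099] [-0.44 -0.17  2.06 -0.    1.26  2.93]
-1 0 [0.563 0.012 0.099] [-0.11  0.02  1.87 -0.    1.25  1.32]
-1 0.3 [ 0.522 -0.012  0.099] [-0.17 -0.07  1.97 -0.    1.25  0.97]
-1 0.6 [ 0.489 -0.047  0.099] [-0.25 -0.15  2.04 -0.    1.25  0.58]
-1 0.9 [ 0.469 -0.09   0.099] [-0.35 -0.19  2.07 -0.    1.26  0.18]
-1 1.2 [ 0.462 -0.138  0.099] [-0.44 -0.17  2.06 -0.    1.26 -0.21]
0.5 1 0 None
0.5 1 0.57 [ 0.16 -0.31  1.96 -0.01  0.98  0.02]
0.5 -1 0 None
0.5 -1 0.57 [ 0.16 -0.31  1.96 -0.01  0.98 -3.12]
0.7 1 0 [ 0.16 -0.42  2.36 -0.05  0.33  0.06]
0.7 1 0.57 [ 0.15 -0.2   1.84 -0.    1.2   0.02]
0.7 -1 0 [ 0.16 -0.42  2.36 -0.05  0.33 -3.08]
0.7 -1 0.57 [ 0.15 -0.2   1.84 -0.    1.2  -3.13]
0.8 1 0 [ 0.16 -0.39  2.31 -0.03  0.45  0.04]
0.8 1 0.57 [ 0.15 -0.14  1.78 -0.    1.3   0.01]
0.8 -1 0 [ 0.16 -0.39  2.31 -0.03  0.45 -3.1 ]
0.8 -1 0.57 [ 0.15 -0.14  1.78 -0.    1.3  -3.13]
1.0 1 0 [ 0.16 -0.32  2.19 -0.01  0.69  0.03]
1.0 1 0.57 [ 0.15 -0.02  1.65 -0.    1.51  0.01]
1.0 -1 0 [ 0.16 -0.32  2.19 -0.01  0.69 -3.12]
1.0 -1 0.57 [ 0.15 -0.02  1.65 -0.    1.51 -3.13]
```

Run:
```python
from h import *
ctrl.set_gripper(.05)
q=doorq(0,-1)
ctrl.move_pose(handle(0,.24),q);say("above")
ctrl.movel(handle(0,.165),velocity=.15)
p,d=ctrl.grab_frame("top");cv2.imwrite("pics/a_top.png",cv2.resize(p[120:270,230:430,::-1],None,fx=4,fy=4))
p,d=ctrl.grab_frame("scene");cv2.imwrite("pics/a_scene.png",cv2.resize(p[100:250,250:450,::-1],None,fx=4,fy=4))
say("pre")
```

```text
above t2.77 [0.5627 0.0129 0.24  ] F [-0.4  0.8 -0.1] g0.0499 [-0.11 -0.1   1.75  0.    1.49  1.32]
pre t3.52 [0.5638 0.0122 0.1668] F [-0.7  0.3  0.3] g0.0502 [-0.11 -0.05  1.82  0.    1.36  1.32]
```

View pics/a_scene.png

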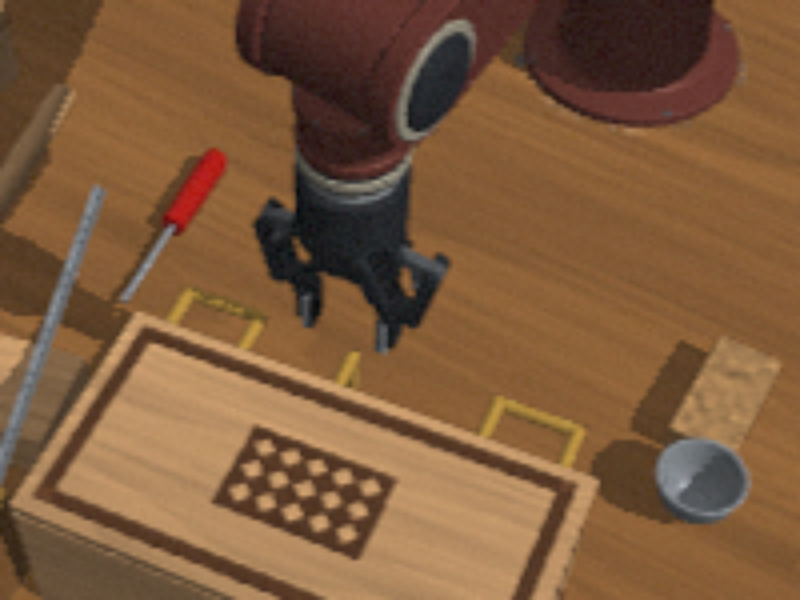

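View pics/a_top.png

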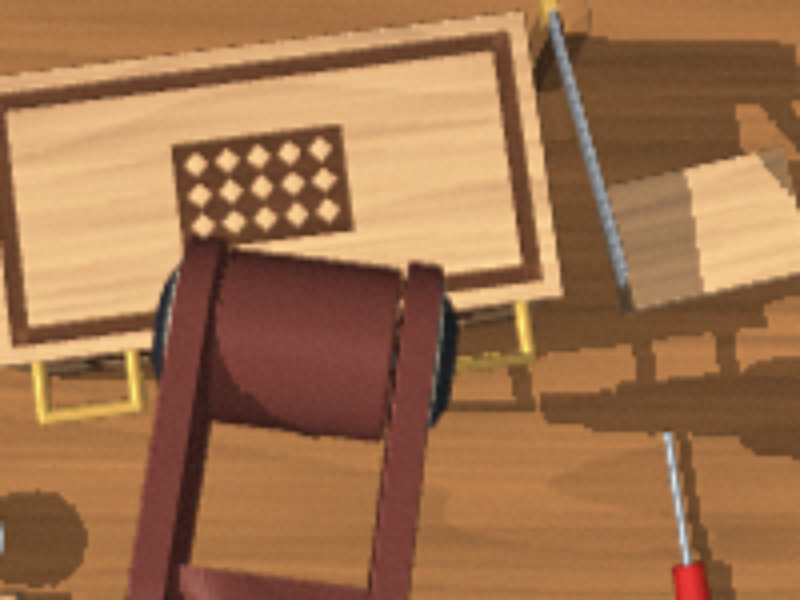

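The scene view shows the open fingertips at about (308,320) and (385,350) in the crop, on either side of the handle top at (350,360). They are aligned, so I'll descend and grip.

Run:
```python
from h import *
ctrl.movel(handle(0,.098),velocity=.12);say("down")
ctrl.set_gripper(0.0);s=say("grip")
print("loc",loc(s["eef_pos"]))
q=doorq(.12,-1);ctrl.movel(handle(.12,.098),rot=q,velocity=.06);s=say("th.12");print(loc(s["eef_pos"]))
```

```text
down t4.23 [0.5632 0.0121 0.0987] F [ 1.  -0.4 -0.2] g0.0504 [-0.11  0.03  1.87 -0.    1.24  1.32]
grip t4.68 [0.5634 0.0129 0.0991] F [0.6 4.4 3.4] g0.0088 [-0.11  0.03  1.87  0.    1.24  1.32]
loc [-0.13712136 -0.02238302  0.09905362]
th.12 t5.15 [0.5458 0.0048 0.0991] F [-0.4  6.3  4.4] g0.0087 [-0.13 -0.02  1.91  0.    1.24  1.18]
[-0.15575102 -0.02792223  0.099066  ]
```

Grip is firm at 8.8 mm on the bar, and forces are small. I'll continue the swing.

Run:
```python
from h import *
for th in np.arange(.24,1.23,.12):
    ctrl.movel(handle(th,.098),rot=doorq(th,-1),velocity=.1);s=say("th%.2f"%th)
    if np.linalg.norm(s["contact_force"])>30: break
p,d=ctrl.grab_frame("top");cv2.imwrite("pics/b_top.png",cv2.resize(p[120:270,230:430,::-1],None,fx=4,fy=4))
p,d=ctrl.grab_frame("scene");cv2.imwrite("pics/b_scene.png",cv2.resize(p[100:250,250:450,::-1],None,fx=4,fy=4))
```

```text
th0.24 t5.49 [ 0.5293 -0.0053  0.099 ] F [-2.9  7.5  3.6] g0.0086 [-0.15 -0.06  1.95  0.    1.25  1.04]
th0.36 t5.83 [ 0.5142 -0.0174  0.099 ] F [-2.7  6.8  6.1] g0.0086 [-0.18 -0.09  1.99  0.    1.25  0.89]
th0.48 t6.17 [ 0.5008 -0.0312  0.099 ] F [-4.5  7.7  7.5] g0.0087 [-0.21 -0.12  2.01  0.    1.25  0.74]
th0.60 t6.52 [ 0.4891 -0.0465  0.099 ] F [-5.4  6.4  7.3] g0.0084 [-0.25 -0.15  2.04  0.    1.25  0.58]
th0.72 t6.86 [ 0.4793 -0.0632  0.099 ] F [-5.6  7.4  6.5] g0.0087 [-0.29 -0.17  2.06  0.    1.26  0.42]
th0.84 t7.20 [ 0.4717 -0.0809  0.099 ] F [-5.6  6.2  8. ] g0.0086 [-0.33 -0.18  2.07  0.    1.26  0.26]
th0.96 t7.54 [ 0.4663 -0.0995  0.099 ] F [-4.7  4.9  7.1] g0.0087 [-0.37 -0.19  2.07  0.    1.26  0.1 ]
th1.08 t7.88 [ 0.4632 -0.1185  0.099 ] F [-4.7  4.3  7.6] g0.0088 [-0.41 -0.19  2.07  0.    1.26 -0.06]
th1.20 t8.22 [ 0.4624 -0.1376  0.099 ] F [-3.3  3.6  7. ] g0.0092 [-0.44 -0.17  2.06  0.    1.26 -0.21]
```

View pics/b_scene.png

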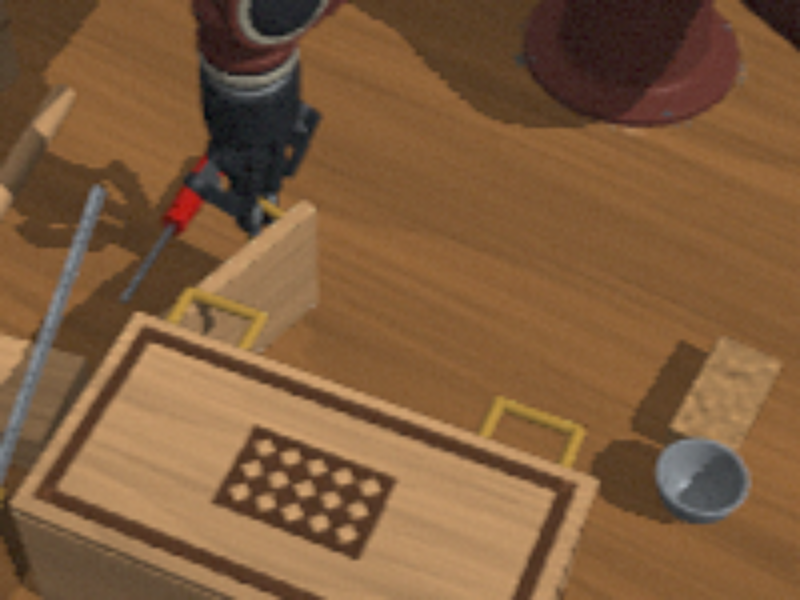

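The picture shows the door standing wide open, with its free edge near (310,210) in the crop and the handle still held. The screwdriver, gauge and lid are undisturbed. I'll release, lift straight up, and move to a tilted pre-grasp at the left pull.

```bash
cat >> h.py <<'E'
P0=1.0
def lidpose(th,back=0.,p=P0,r=.222,dz=0,g=.017):
    a=p+th;x=np.cos(a)*ex-np.sin(a)*ez;z=np.sin(a)*ex+np.cos(a)*ez
    b=w(.085-r*np.cos(th),.125,.147+dz+r*np.sin(th))
    return b+(g-back)*x,quat(x,z)
E
python3 - <<'E'
from h import *
ctrl.set_gripper(.04);s=say("open")
e=s["eef_pos"].copy();e[2]=.23;ctrl.movel(e,velocity=.2);say("up")
ctrl.set_gripper(.026)
p,q=lidpose(0,.12);print(p)
ctrl.move_pose(p,q);say("pre")
p,q=lidpose(0,.05);ctrl.movel(p,rot=q,velocity=.15);say("near")
p,d=ctrl.grab_frame("top");cv2.imwrite("pics/c_top.png",cv2.resize(p[120:270,210:410,::-1],None,fx=4,fy=4))
p,d=ctrl.grab_frame("scene");cv2.imwrite("pics/c_scene.png",cv2.resize(p[100:250,250:450,::-1],None,fx=4,fy=4));np.savez("pics/c.npz",p=p,d=d)
E
```

```text
open t8.73 [ 0.4621 -0.1376  0.0977] F [-0.3 -0.7 -0.4] g0.0401 [-0.44 -0.17  2.06 -0.    1.25 -0.21]
up t9.54 [ 0.4614 -0.1373  0.2285] F [0.  0.4 0.3] g0.0399 [-0.44 -0.3   1.94  0.    1.5  -0.21]
[0.48789087 0.15109386 0.23367151]
pre t10.94 [0.4883 0.1505 0.234 ] F [ 0.8 -0.6 -0.4] g0.0259 [ 0.16 -0.63  2.23 -0.01  0.97  0.02]
near t11.56 [0.5258 0.1557 0.175 ] F [-0.   0.7  0.2] g0.0262 [ 0.16 -0.46  2.22 -0.01  0.81  0.03]
```

View pics/c_scene.png

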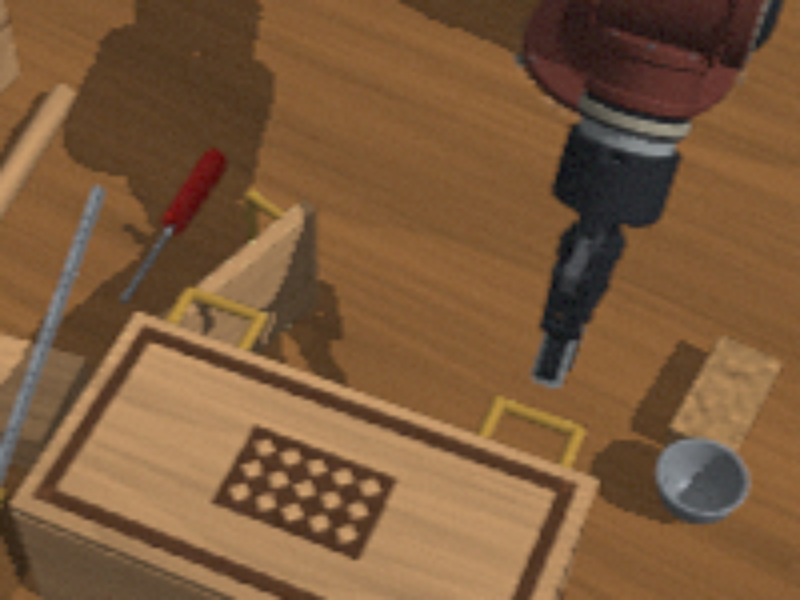

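View pics/c_top.png

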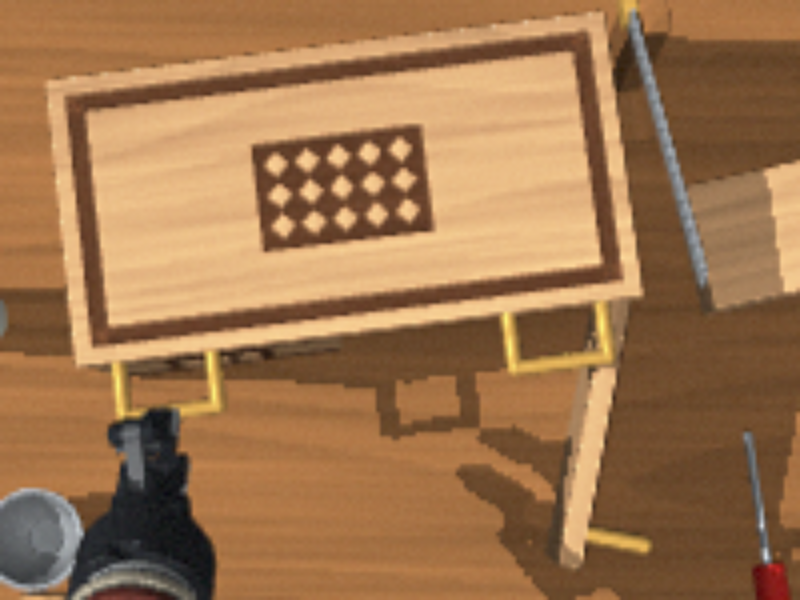

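The top view shows the door standing at about 70° on its own. The fingertips are near (148,430) in the crop, just short of the left pull bar, which spans (120–222, 410). They sit a few mm left of its middle, so I'll shift by 3 mm, narrow the opening for lid clearance, go in along the tool axis and close.

```bash
sed -i 's/,.125,.147+dz/,.122,.147+dz/' h.py
python3 - <<'E'
from h import *
ctrl.set_gripper(.022)
p,q=lidpose(0,.03);ctrl.movel(p,rot=q,velocity=.1)
p,q=lidpose(0,0);ctrl.movel(p-.001*ex,rot=q,velocity=.08);s=say("in")
print(loc(s["eef_pos"]),loc(p))
if np.linalg.norm(s["contact_force"])<8:
    ctrl.set_gripper(0);say("grip")
p,d=ctrl.grab_frame("scene");cv2.imwrite("pics/d_scene.png",cv2.resize(p[100:250,250:450,::-1],None,fx=4,fy=4))
E
```

```text
in t12.74 [0.5515 0.1571 0.1328] F [ 0.2  0.3 -0.1] g0.0221 [ 0.15 -0.32  2.2  -0.01  0.7   0.02]
[-0.12878885  0.1220856   0.13283875] [-0.12781486  0.122       0.13269499]
grip t13.02 [0.5511 0.157  0.1331] F [-4.7 -2.   3.6] g0.0078 [ 0.15 -0.32  2.2  -0.01  0.7   0.02]
```

View pics/d_scene.png

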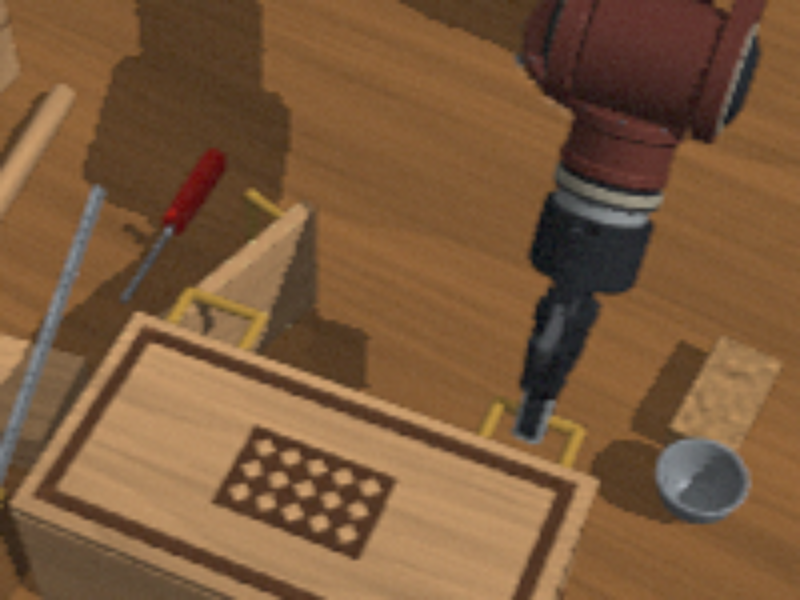

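The fingers have closed on the pull bar at about (535,420) in the crop, with a 7.8 mm opening, so the bar is held. I'll lift a little and check the forces.

Run:
```python
from h import *
off=np.array([-.001*ex[0],-.001*ex[1],0])
for th in(.06,.14,.22,.30,.38,.46):
    p,q=lidpose(th);ctrl.movel(p+off,rot=q,velocity=.06);s=say("th%.2f"%th)
    if np.linalg.norm(s["contact_force"])>35:break
p,d=ctrl.grab_frame("scene");cv2.imwrite("pics/e_scene.png",cv2.resize(p[100:250,250:450,::-1],None,fx=4,fy=4))
```

```text
th0.06 t13.43 [0.5506 0.1569 0.1451] F [-1.3 -0.1 -2.5] g0.0077 [ 0.15 -0.31  2.15 -0.01  0.79  0.01]
th0.14 t13.87 [0.5511 0.157  0.1619] F [-3.  -0.5 -1.6] g0.0079 [ 0.15 -0.29  2.09 -0.01  0.91  0.01]
th0.22 t14.30 [0.553  0.1573 0.179 ] F [-3.8 -0.2 -1.1] g0.0075 [ 0.15 -0.25  2.01 -0.    1.03  0.01]
th0.30 t14.73 [0.5563 0.1577 0.1961] F [-4.6 -0.2 -1.4] g0.0080 [ 0.15 -0.21  1.94 -0.    1.15  0.01]
th0.38 t15.17 [0.5609 0.1584 0.2128] F [-5.6 -0.9 -0.2] g0.0076 [ 0.15 -0.16  1.86 -0.    1.26  0.01]
th0.46 t15.60 [0.5669 0.1592 0.2291] F [-6.6 -0.2  0.2] g0.0081 [ 0.15 -0.1   1.77 -0.    1.36  0.01]
```

View pics/e_scene.png

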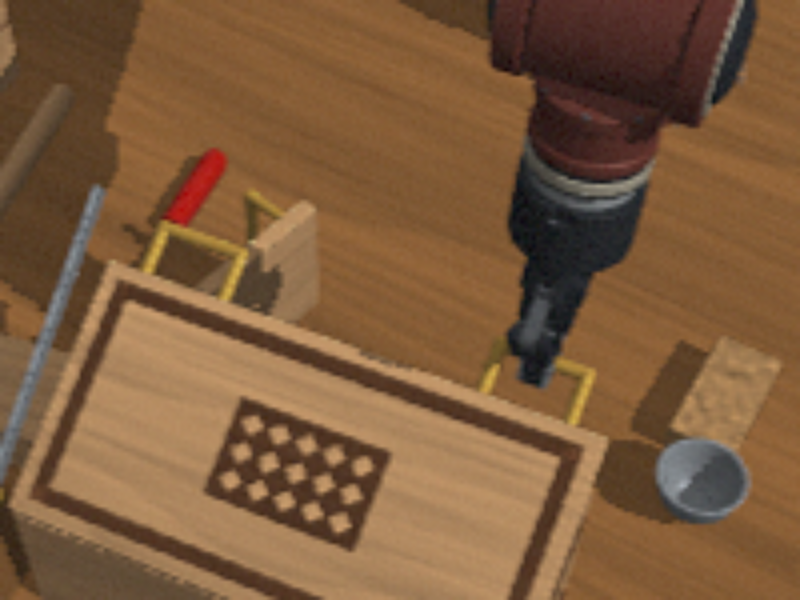

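The lid is rising with the pull held, its front right corner now near (115,265) in the crop, and forces stay under 7 N. I'll go to 0.55 and measure the lid plane and the blade again with the same depth cameras.

```bash
cat > meas.py <<'E'
from h import *
def meas(tag):
  for n in("scene","top"):
    p,d=ctrl.grab_frame(n);cv2.imwrite(f"pics/{tag}_{n}.png",cv2.resize(p[90:240,230:430,::-1],None,fx=4,fy=4))
    L=loc(cloud(n,d));
    m=(d>0)&(L[...,1]<.06)&(L[...,1]>-.17)&(L[...,0]<.07)&(L[...,0]>-.07)&(L[...,2]>.16)&(L[...,2]<.32)
    P=L[m];
    for k in range(4):
        A=np.c_[P[:,:2],np.ones(len(P))];c=np.linalg.lstsq(A,P[:,2],rcond=None)[0];r=abs(P[:,2]-A@c);P=P[r<max(.004,2*np.median(r))]
    g=(d>0)&(L[...,1]<-.188)&(L[...,1]>-.225)&(L[...,2]>.165)&(L[...,2]<.31)&(L[...,0]<.06)&(L[...,0]>-.17)
    G=L[g];ln=cv2.fitLine(G[:,[0,2]].astype(np.float32),cv2.DIST_HUBER,0,.01,.01).ravel()
    print(n,"lid",len(P),np.arctan(-c[0]),"tilt y",c[1],"z@hinge",c[2]+.085*c[0],"gauge",len(G),np.arctan(-ln[1]/ln[0]),"z@h",ln[3]+(.085-ln[2])*ln[1]/ln[0])
E
python3 - <<'E'
from meas import *
p,q=lidpose(.55);ctrl.movel(p+np.array([-.001*ex[0],-.001*ex[1],0]),rot=q,velocity=.06);say()
ctrl.dwell(.3);s=say();b=loc(s["eef_pos"]-.017*R.from_quat(s["tool_rot"][[1,2,3,0]]).apply([1,0,0]));print("bar",b,"ang",np.arctan2(b[2]-.147,.085-b[0]))
meas("f")
E
```

```text
t16.12 [0.5752 0.1604 0.2468] F [-6.3 -0.6  1.6] g0.0079 [ 0.15 -0.04  1.68 -0.    1.48  0.01]
 t16.42 [0.5749 0.1604 0.2464] F [-5.4 -0.4  0.8] g0.0074 [ 0.15 -0.04  1.68 -0.    1.48  0.01]
bar [-0.10551247  0.12203718  0.26337195] ang 0.5483493569131039
scene lid 4806 0.5479211443597806 tilt y 0.0023962722515241675 z@hinge 0.15363469120355444 gauge 241 0.5794873 z@h 0.1518634
top lid 4674 0.5458507872444972 tilt y 0.002943771432221187 z@hinge 0.15516305785635381 gauge 187 0.57710826 z@h 0.1559326
```

Lid is at 0.547 and gauge at about 0.576 from depth. As an independent check, I'll cast the blade's coloured pixels onto its own vertical plane and find the lid's right edge the same way.

```bash
cat >> meas.py <<'E'
def ypl(n,u,v,y):
    o,d=ray(n,u,v);o2=loc(o);d2=np.array([d@ex,d@ey,d[2]]);return o2+d2*(y-o2[1])/d2[1]
def blade(p,n="scene"):
    hsv=cv2.cvtColor(p,cv2.COLOR_RGB2HSV)
    m=cv2.inRange(hsv,(90,20,70),(125,255,255))
    N,l,s,c=cv2.connectedComponentsWithStats(m)
    for i in range(1,N):
        if s[i,4]>60 and abs(c[i][0]-260)<25 and abs(c[i][1]-185)<30:
            vu=np.argwhere(l==i)
            Q=np.array([ypl(n,u,v,-.1985) for v,u in vu])
            ln=cv2.fitLine(Q[:,[0,2]].astype(np.float32),cv2.DIST_HUBER,0,.01,.01).ravel()
            r=np.hypot(Q[:,0]-.085,Q[:,2]-.147)
            print("blade",s[i],"ang",np.arctan(-ln[1]/ln[0]),"z@h",ln[3]+(.085-ln[2])*ln[1]/ln[0],"rmax",r.max(),"ang mid",np.median(np.arctan2(Q[:,2]-.147,.085-Q[:,0])[r>.12]))
E
python3 - <<'E'
from meas import *
blade(np.load("pics/scene0.npz")["p"])
p,d=ctrl.grab_frame("scene");blade(p)
E
```

```text
blade [224 163  24  13  75] ang -0.9796564 z@h 0.39863524 rmax 0.2579936300263483 ang mid 1.4053684694414204
```

View pics/f_scene.png

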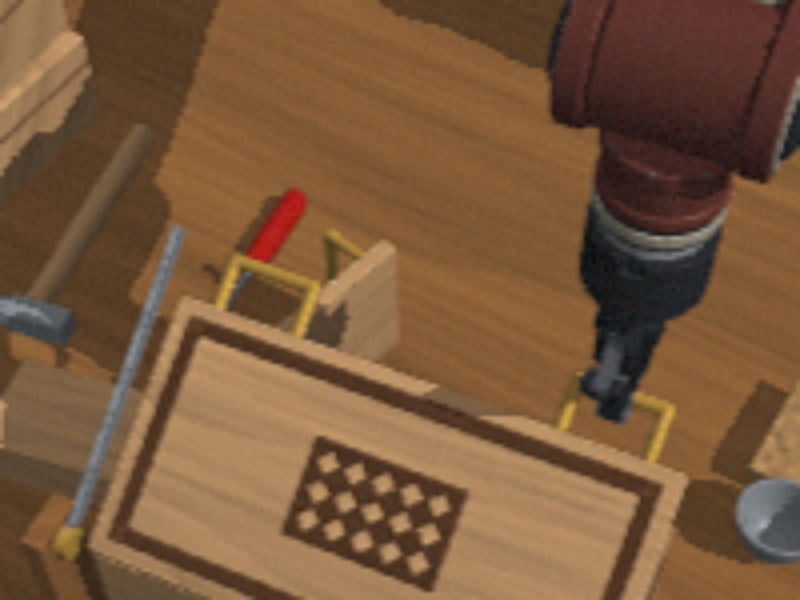

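View pics/f_top.png

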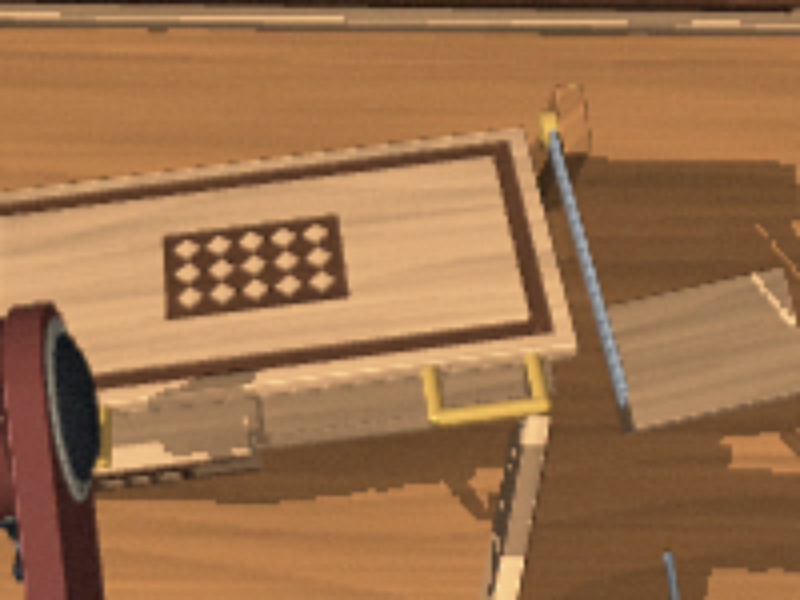

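In the scene crop the blade runs from (75,520) to (178,232), and the lid's right edge from (88,548) to (188,300). They are nearly parallel. My colour mask missed the blade, so I'll use brightness and saturation instead.

Run:
```python
from meas import *
for f in("scene0","now"):
    p=np.load("pics/scene0.npz")["p"] if f=="scene0" else ctrl.grab_frame("scene")[0]
    hsv=cv2.cvtColor(p,cv2.COLOR_RGB2HSV)
    for v in (151,160,175,190,205,215):
        pass
    bgish=(p[...,2].astype(int)-p[...,0]>-5)
    pts=[]
    for v in range(146,222):
        uc=274.5+(v-148)*(248.75-274.5)/(220-148)
        us=[u for u in range(int(uc)-5,int(uc)+7) if bgish[v,u]]
        if us: pts.append((np.mean(us),v,len(us)))
    pts=np.array(pts);print(f,pts[:3],len(pts),pts[:,2].mean())
    for y in(-.196,-.198,-.200):
        Q=np.array([ypl("scene",u,v,y) for u,v,_ in pts])
        ln=cv2.fitLine(Q[:,[0,2]].astype(np.float32),cv2.DIST_HUBER,0,.01,.01).ravel()
        r=np.hypot(Q[:,0]-.085,Q[:,2]-.147)
        print(y,"ang",np.arctan(-ln[1]/ln[0]),"z@h",ln[3]+(.085-ln[2])*ln[1]/ln[0],"rmax",r.max(),Q[0])
# lid right top edge
a=ypl("scene",251.7,226.5,-.182);b=ypl("scene",276.5,165.2,-.182);print(a,b,np.arctan2(b[2]-a[2],a[0]-b[0]))
```

```text
scene0 [[273.5 147.    2. ]
 [274.  148.    3. ]
 [273.5 149.    2. ]] 75 2.7733333333333334
-0.196 ang 0.57839394 z@h 0.15657255 rmax 0.22608759274431783 [-0.0973118  -0.196       0.28070867]
-0.198 ang 0.57839394 z@h 0.15129913 rmax 0.2262045356743297 [-0.09997723 -0.198       0.27719953]
-0.2 ang 0.57839394 z@h 0.1460257 rmax 0.22640720292802172 [-0.10264266 -0.2         0.27369038]
now [[273.5 147.    2. ]
 [274.  148.    3. ]
 [273.5 149.    2. ]] 75 2.9066666666666667
-0.196 ang 0.5783006 z@h 0.15619238 rmax 0.22608759274431783 [-0.0973118  -0.196       0.28070867]
-0.198 ang 0.5783006 z@h 0.15091741 rmax 0.2262045356743297 [-0.09997723 -0.198       0.27719953]
-0.2 ang 0.5783006 z@h 0.14564244 rmax 0.22640720292802172 [-0.10264266 -0.2         0.27369038]
[ 0.08615439 -0.182       0.14835018] [-0.07683554 -0.182       0.23289154] 0.4784880994331893
```

The blade is unmoved at 0.578 by ray casting. My hand-picked lid edge disagrees with the depth fit (0.478 against 0.547), so I'll check it by projecting the expected corners.

Run:
```python
from meas import *
th=.547
def top(r,y,h=.006):return w(.085-r*np.cos(th)+h*np.sin(th),y,.147+r*np.sin(th)+h*np.cos(th))
p,d=ctrl.grab_frame("scene");im=cv2.resize(p[140:250,225:355,::-1],None,fx=6,fy=5.4545,interpolation=cv2.INTER_NEAREST)
for r,y in((0,-.182),(.187,-.182),(.187,0),(0.187,.03),(.222,-.095),(.222,-.155)):
    u,v=proj("scene",top(r,y, .006 if r<.2 else 0));print(r,y,u,v)
    cv2.drawMarker(im,(int((u+.5-225)*6),int((v+.5-140)*5.4545)),(255,0,255),cv2.MARKER_CROSS,14,1)
cv2.imwrite("pics/g.png",im)
```

```text
0 -0.182 251.08744982715294 226.36500275090134
0.187 -0.182 274.8521906684141 162.67062613948843
0.187 0 335.42773666122406 184.16054197720544
0.187 0.03 345.9631891912388 187.89812262087233
0.222 -0.095 308.25465892312906 160.96631521212538
0.222 -0.155 288.67209139947573 154.219742480164
```

View pics/g.png

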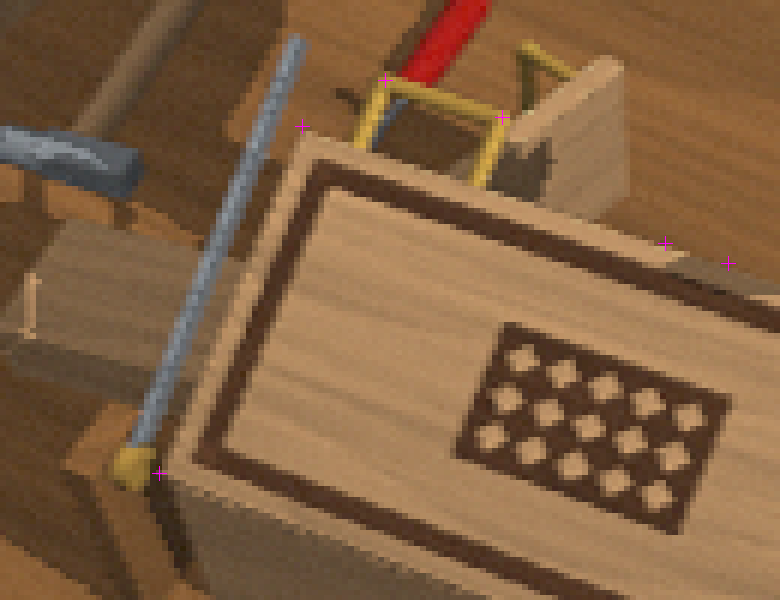

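The overlay shows the projected pull corners landing right on the brass at (385,82) and (503,118). The lid corner marks are about 1.5 px off, so my hand-picked edge slope was the poor part. I'll get the edge automatically from depth steps and compare it with the blade by the same ray method.

```bash
cat >> meas.py <<'E'
def edge(d):
    L=loc(cloud("scene",d));pts=[]
    for v in range(170,220):
        uc=int(274.85+(v-162.7)*(251.1-274.85)/(226.4-162.7))
        z=L[v,uc-4:uc+8,2]; k=np.argmax(np.diff(z)); 
        # skip blade: need lid to right
        if z[k+1]-z[k]>.03: pts.append((uc-4+k+.5,v))
    Q=np.array([ypl("scene",u,v,-.182) for u,v in pts])
    ln=cv2.fitLine(Q[:,[0,2]].astype(np.float32),cv2.DIST_HUBER,0,.01,.01).ravel()
    print("edge",len(pts),"ang",np.arctan(-ln[1]/ln[0]),"z@h",ln[3]+(.085-ln[2])*ln[1]/ln[0])
E
python3 - <<'E'
from meas import *
p,d=ctrl.grab_frame("scene");edge(d)
E
```

```text
edge 50 ang 0.54338396 z@h 0.14991261
```

The automatic edge gives 0.543 against 0.547 from depth, so they agree. All three methods put the lid 0.031–0.035 rad below the blade, so I'll raise it by 0.031.

Run:
```python
from meas import *
p,q=lidpose(.581);ctrl.movel(p+np.array([-.001*ex[0],-.001*ex[1],0]),rot=q,velocity=.04)
ctrl.dwell(.5);s=say()
meas("k");p,d=ctrl.grab_frame("scene");edge(d)
ctrl.dwell(1);s=say();meas("l")
```

```text
t17.53 [0.5782 0.1608 0.2523] F [-5.9 -1.   1.5] g0.0078 [ 0.15 -0.01  1.64 -0.    1.52  0.01]
scene lid 4852 0.5784704983727137 tilt y 0.0018269236113397092 z@hinge 0.15395947146855282 gauge 242 0.5653783 z@h 0.15462336
top lid 4669 0.5769126488170387 tilt y 0.0030023053025051705 z@hinge 0.15544669668191669 gauge 191 0.5722842 z@h 0.15643628
edge 50 ang 0.57364565 z@h 0.1504012
 t18.68 [0.5782 0.1608 0.2523] F [-6.5 -0.7  1.8] g0.0076 [ 0.15 -0.01  1.64 -0.    1.52  0.01]
scene lid 4820 0.5783353516950677 tilt y 0.0011150896337328853 z@hinge 0.15387983224092514 gauge 243 0.57701343 z@h 0.15247923
top lid 4664 0.5766567500886588 tilt y 0.0027118969740803356 z@hinge 0.15549296042309177 gauge 190 0.59286845 z@h 0.15121973
```

View pics/l_scene.png

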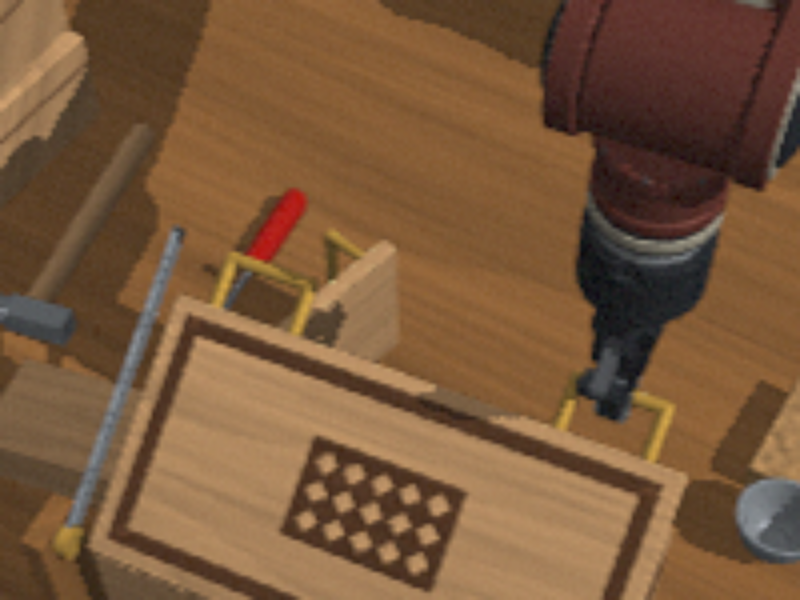

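View pics/l_top.png

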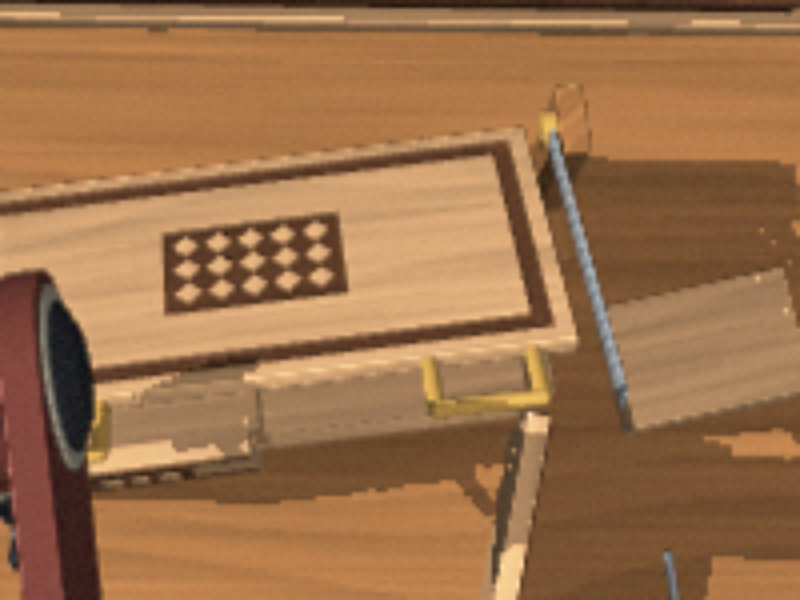

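The lid reads 0.577–0.578 and is steady, and the gauge is unmoved in the pictures. Single-frame gauge fits scatter between 0.565 and 0.593, so I'll average some frames before handing in.

Run:
```python
from h import *
for n in("scene","top"):
    G=[];A=[]
    for i in range(14):
        p,d=ctrl.grab_frame(n);L=loc(cloud(n,d))
        g=(d>0)&(L[...,1]<-.188)&(L[...,1]>-.215)&(L[...,2]>.165)&(L[...,2]<.31)&(L[...,0]<.05)&(L[...,0]>-.1)
        P=L[g];ln=cv2.fitLine(P[:,[0,2]].astype(np.float32),cv2.DIST_HUBER,0,.01,.01).ravel();A.append(np.arctan(-ln[1]/ln[0]));G.append(P)
    # edge-free: x as regressor, robust
    P=np.concatenate(G);c=np.polyfit(P[:,0],P[:,2],1)
    for k in range(3):
        r=P[:,2]-np.polyval(c,P[:,0]);Q=P[abs(r)<.008];c=np.polyfit(Q[:,0],Q[:,2],1)
    print(n,"mean",np.mean(A),"sem",np.std(A)/14**.5,"poly",np.arctan(-c[0]),"z@h",np.polyval(c,.085))
say()
```

```text
scene mean 0.58954227 sem 0.0022841196 poly 0.5798751727968832 z@h 0.1526599435236304
top mean 0.58253366 sem 0.0018204579 poly 0.5770938757670764 z@h 0.15562804125970509
 t20.18 [0.5782 0.1608 0.2523] F [-5.8 -1.3  2.3] g0.0080 [ 0.15 -0.01  1.64 -0.    1.52  0.01]
```

The averages put the gauge at about 0.577–0.59 (best estimate 0.580) against the lid's 0.577. I'll raise it a final 0.003 rad, check, and hand in while holding.

Run:
```python
from meas import *
p,q=lidpose(.584);ctrl.movel(p+np.array([-.001*ex[0],-.001*ex[1],0]),rot=q,velocity=.03)
ctrl.dwell(.6);s=say();meas("m")
p,d=ctrl.grab_frame("top");L=loc(cloud("top",d))
m=(L[...,2]>.11)&(L[...,2]<.132)&(L[...,0]<-.13)&(L[...,0]>-.30)&(L[...,1]<-.05)&(L[...,1]>-.17)
P=L[m];ln=cv2.fitLine(P[:,:2].astype(np.float32),cv2.DIST_HUBER,0,.01,.01).ravel();print("door deg",np.degrees(np.arctan2(abs(ln[0]),abs(ln[1]))),m.sum())
print(np.abs(s["joint_vel"]).max())
ctrl.hand_in()
```

```text
t21.03 [0.5785 0.1608 0.2528] F [-5.2 -0.3  1.5] g0.0080 [ 0.15 -0.01  1.64  0.    1.52  0.01]
scene lid 4850 0.5803960920432818 tilt y 0.0019298068045098815 z@hinge 0.15402365556532066 gauge 244 0.5913841 z@h 0.15045851
top lid 4645 0.5797506606836319 tilt y 0.002196384963892628 z@hinge 0.15534060506980685 gauge 189 0.59062403 z@h 0.15208054
door deg 78.94906 77
0.0019869786078106
the job is handed in; nothing more can be done
```

I opened the door by its handle with the lid shut and left it standing open. I then raised the lid by its left pull to the gauge arm's angle and handed in at 21 s, still gripping it.

**Door:** I let go at 1.20 rad (about 69°), and the pictures after release show it still wide open. A rough depth fit of its top edge in the last frame gave 79°. That fit disagrees with the release angle, probably because some handle or shadow points got in, but both readings are well above 60°.

**Lid:** It read 0.580 rad in both cameras' depth fits at the end. The grip on the pull was firm, the measured force on the tool was about 5 N and the arm was not moving.

**Gauge:** My best estimate of its angle is 0.58 rad.
- **Agreeing readings:** casting the blade's pixels onto its plane gave 0.578, and fits averaged over many frames gave 0.577 and 0.580.
- **Noisier readings:** line fits were less steady. Single frames ran from 0.565 to 0.593, their means were 0.583 and 0.590, and the last two read 0.591. The lid could therefore be up to about 0.01 rad low.

**One failed check:** a hand-picked lid edge gave 0.478 when the depth fit gave 0.547. An automatic edge fit then gave 0.543, so I put that down to bad pixel picking.

**Rest of the bench:** the arm never went near the gauge arm, and its angle read the same before and during the lift. Nothing else looked moved in the pictures, but I did not measure each item's final position.

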